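# Pinch the tabs and take the snap cover off the long rivet case

## Robot

A 7-joint arm with a two-finger parallel gripper is mounted at the origin on a cart in front of the work surface, level with it; the furniture and walls round the work are solid. World frame = base frame: x ahead of the robot, y to its left, z up, the work surface at z = 0. Lengths are in m, angles in rad, forces in N, time in s.
With the tool pointing down it reaches from about 0.4 to 0.85 m from the base axis. Payload 10.4 kg.
Tool frame: the origin (TCP) lies between the finger pads; the fingertips stand 11 mm ahead of it and the grasp point (between the pads) lies 8 mm behind it (robot.tips_ahead is the distance from the TCP to the fingertips, in m); z points along the fingers, y is the line along which they close (so a half turn about z gives the same grasp; the last joint's range is limited). The gripper opens to 87 mm and grips with 3 to 60 N. Pads are 19 mm wide; open, the fingers measure 117 mm over their backs; the gripper's body (75 mm by 190 mm) begins 51 mm behind the grasp point.
Start: joints at [1.121, 0.332, -0.065, 1.46, 0.022, 1.35, -0.088], TCP at [0.259, -0.569, 0.196] pointing down, gripper open.
Joint ranges: [-2.6, 2.6], [-0.5, 2.12], [-1.47, 1.34], [0.16, 2.42], [-1.27, 4.41], [0.06, 2.06], [-2.6, 2.6]. Speed limits (rad/s): [2.22, 2.22, 2.79, 2.79, 3.14, 3.14, 3.14].

## Interface

Orientations are given as a rotation vector (axis times angle).
In Python, from cell import robot gives the robot as it stands.
- The arm moves only by the shell command python3 -m jog 'ROWS' [OPENING]. ROWS is text: rows parted by semicolons, each of 6 numbers parted by spaces: the shift along the tool's x, y, z in units of 0.8 m (1.0 is 0.8 m), then the turn, a rotation vector about the tool's x, y, z in units of 360 degrees (1.0 is 360 degrees). A call has 1 to 12 rows; each row is the pose to reach, as a shift and turn from the pose commanded when the call began, along the tool's axes at that moment, turning the shorter way round; what a row does not reach only later rows make up. A row lasts 1/10 s, in which the tool goes at most 50 mm and 8.59 degrees, less where a joint would pass 70% of its speed; a pose out of reach is approached as far as the arm can. A call with a number of a shift or a turn outside -1 to 1 is refused whole. A call with a gripper value outside its range is refused whole. OPENING is the opening, from 0 (shut) to 1 (fully open), set as the call begins (- or left out, the last holds). The fingers move at their own pace and stop on an object; the grip force is fixed at half the most. Time passes only in rows, so rows that repeat a pose let the fingers close. It gives the time, the measured TCP pose, the force, the opening and the grip force at its end, in the units of the state.
- robot.state(): the state, without advancing time (a new reading comes with each control period).
- robot.grab_frame(name): name is "side" or "top" or "wrist"; returns (picture, depth): 384x512x3 uint8, red, green, blue; 384x512 float32, m along the optical axis (not along the pixel's ray), 0 where there is no reading.
- robot.camera_model(name): a dict with "fx", "fy", "cx", "cy" (pixels), "k1" (the pictures are not rectified: a ray, as slopes to the right and down, at radius r is drawn at 1 + k1 r^2 times it, then the intrinsics apply), "extrinsics" (4x4, takes a point from world to camera coordinates); the wrist camera has in their place "T_tool_cam" (4x4, takes a point from camera to tool coordinates, whose origin is the TCP and whose axes are the flange's). Camera axes: x right, y up, looking along -z (the intrinsics and any distortion apply to the point x, -y, -z); pixel columns grow to the right and rows downward; lengths in m; the calibration is good to about 2 mm. A picture is of the moment at which its call begins: read the wrist's pose just before it. camera_model takes no time and is no camera call.
- robot.hand_in(): hands the job in; it is judged then, once.
The state is a dict: "t": time; "q": joint angles; "qvel": joint speeds; "joint_efforts": joint torques, N m; "tcp_pos": TCP position; "tcp_rot": TCP orientation; "force": force on the tool from outside, world axes, zero at the start; "torque": the same for the moment, N m; "opening": finger opening in m; "gripper_force": force on a finger pad.
Only numpy, scipy, OpenCV 4.12 (cv2) and the standard library are available. Lean on these libraries where they do the work, as an engineer would, in place of code of your own. Each camera call takes 0.05 s, during which the arm holds its last target. There are 200 camera calls.

## Task

Open the longer of the two snap-cover rivet cases: pinch the two tabs on the sides of its cover together to free it, lift the cover straight off and lay it, right way up, in the middle of the grey board without dropping it. The case itself stays standing where it is on the bench, and the shorter case is left alone.

Things in the scene. Friction and masses are not known exactly. Their poses are not given: they have to be found in the camera images.
- long_cover (a point): White cap 120 (x) x 46 (y) x 34 mm on the LONG case. Point midway between its 2 press tabs, 18 mm over the cap's lower rim; z up. Grey ribbed tabs (30 long, 24 tall), one midway on each long side, stand 8 mm proud: 62 mm over both. Each slides in 6 mm on a spring (3 N starts it, 7 N to its stop: 50 mm over both); hooks free from 4 mm. Grip 15-30 N, keep gripping to carry. 0.11 kg.
- long_case: The LONG case under that cap: grey open trough 120 x 46 x 40 mm, 0.5-0.8 kg, loose on the bench. Origin: centre of underside, x along it. Sides flush with the cap, so fingers may reach down past the tabs. If the tabs are not pressed home it comes up with the cap. The cap's tongues reach 14 mm below its rim, into the case; set down, the cap stands on them, its point 32 mm over the surface.
- short_cover (a point): The same point on the cap of the SHORT case, a bystander: cap 80 mm long (x) x 46 x 34 mm on a case 80 x 46 x 40 mm, with the same tabs; 74 mm tall in all, like the long one. Leave alone.
- lay_board: Flat grey laminate board 180 x 180 x 18 mm, fixed on the bench. Origin at the centre of its underside; its top is 18 mm above the bench.
Not all that is in view belongs to the job. What is shaped like the part that bears long_cover but green or turquoise is not meant.

How it is judged:
By the outcome, as a careful person would: the job done as asked, in the order asked, and still so for the second after the job is handed in, with the robot touching nothing.
It also fails if it takes over 43 s, if anything falls off the work surface, if the arm or the gripper's body presses on something with over 40 N, if the wrist force passes 120 N, or if a joint passes its speed limit or range.

## Working session

There is one attempt and no reset: what is moved stays moved. The work goes in short steps, Python scripts to look and compute and a shell command to move; the robot and the scene stay as the last step left them, time stands still between calls to the robot, and variables do not carry over. Pictures are saved under pics/ and viewed, at most 10 in all, crops included, and the job is handed in when it is done.

```bash
mkdir -p pics; cat > h.py <<'E'
import numpy as np,cv2
from cell import robot
from scipy.spatial.transform import Rotation as R
def cam(n,s=None):
    m=robot.camera_model(n)
    if n=='wrist':
        T=np.eye(4);T[:3,:3]=R.from_rotvec(s['tcp_rot']).as_matrix();T[:3,3]=s['tcp_pos'];C=T@np.array(m['T_tool_cam'])
    else: C=np.linalg.inv(np.array(m['extrinsics']))
    return m,C
def rays(m,C,uv):
    uv=np.asarray(uv,float).reshape(-1,1,2)
    K=np.array([[m['fx'],0,m['cx']],[0,m['fy'],m['cy']],[0,0,1]])
    p=cv2.undistortPoints(uv,K,np.array([m['k1'],0,0,0,0.]))[:,0]
    d=np.c_[p[:,0],-p[:,1],-np.ones(len(p))]@C[:3,:3].T
    return C[:3,3],d
def onplane(m,C,uv,z):
    o,d=rays(m,C,uv); return o+d*((z-o[2])/d[:,2])[:,None]
def cloud(m,C,dep):
    v,u=np.mgrid[0:dep.shape[0],0:dep.shape[1]]
    o,d=rays(m,C,np.c_[u.ravel(),v.ravel()]); return (o+d*dep.ravel()[:,None]).reshape(*dep.shape,3)
E
python3 - <<'E'
from h import *
s=robot.state()
a=[]
for n in('top','side','wrist'):
    p,d=robot.grab_frame(n);np.savez(f'pics/{n}0.npz',p=p,d=d)
    cv2.imwrite(f'pics/{n}0.png',p[:,:,::-1])
    m,C=cam(n,s);print(n,C[:3,3].round(3),m['fx'],m['k1'],(d>0).mean())
print(s['tcp_pos'],s['tcp_rot'],s['t'],s['opening'])
E
```

```text
top [ 0.274 -0.091  1.477] 419.6127720452243 0.02630168279514972 0.9959259033203125
side [0.244 0.732 0.852] 395.4058253678556 -0.0049579084972538765 0.9956258138020834
wrist [ 0.329 -0.537  0.383] 336.19148237692855 -0.07267430375445494 0.995849609375
[ 0.25850888 -0.56852637  0.19563101] [-3.06891846e+00 -6.64992315e-01  6.39151365e-04] 0.0 0.08728524163566052
```

View pics/top0.png

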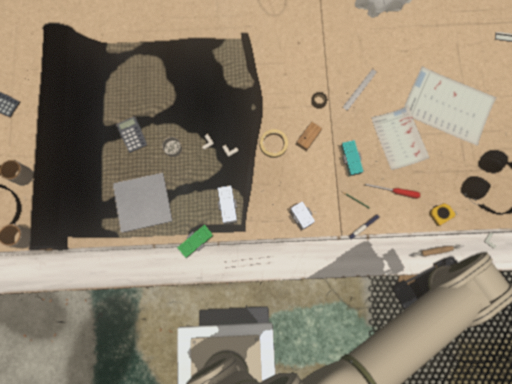

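View pics/side0.png

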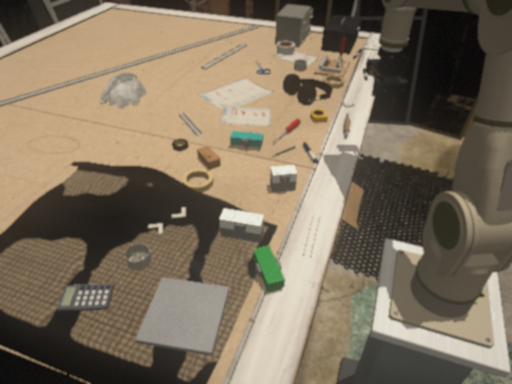

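Top view: the board is at (142,202) and the long white case at (227,204). The short white case is at (302,215). The look-alikes are the green case (196,241) and the turquoise one (351,158). In the side view, long white is at (242,222), short at (283,177) and board at (183,313). I choose the white case at top (227,204) and will check it in a close crop.

```bash
python3 - <<'E'
from h import *
crops=[]
res={}
for n,win in(('top',(212,180,242,228)),('side',(212,200,272,245)),('top',(285,195,320,235)),('side',(265,158,302,192))):
    f=np.load(f'pics/{n}0.npz');p,d=f['p'],f['d'];m,C=cam(n)
    X=cloud(m,C,d);u0,v0,u1,v1=win
    x=X[v0:v1,u0:u1].reshape(-1,3);c=p[v0:v1,u0:u1].reshape(-1,3).astype(int)
    k=(c.min(1)>190)&(x[:,2]>.06) ;q=x[k]
    zt=np.median(q[:,2]);q=q[abs(q[:,2]-zt)<.012]
    r=cv2.minAreaRect(q[:,:2].astype(np.float32)*1000)
    print(n,win,len(q),'ztop',zt.round(4),'med',q.mean(0).round(4),r)
    # ray-plane centre of white top mask
# two-view triangulation of the white top face centroid
def board(n,win):
    f=np.load(f'pics/{n}0.npz');p,d=f['p'],f['d'];m,C=cam(n);X=cloud(m,C,d);u0,v0,u1,v1=win
    x=X[v0:v1,u0:u1].reshape(-1,3);c=p[v0:v1,u0:u1].reshape(-1,3).astype(int)
    k=(abs(x[:,2]-.018)<.006)&(c.min(1)>85)&(c.max(1)-c.min(1)<25)
    M=np.zeros(k.shape,np.uint8);M[k]=255;M=M.reshape(v1-v0,u1-u0)
    M=cv2.morphologyEx(M,cv2.MORPH_OPEN,np.ones((5,5)))
    ct=max(cv2.findContours(M,0,2)[0],key=cv2.contourArea).reshape(-1,2)+[u0,v0]
    w=onplane(m,C,ct,.018);print('board',n,np.median(x[k,2]),cv2.minAreaRect(w[:,:2].astype(np.float32)*1000))
board('top',(100,160,185,245));board('side',(125,265,240,365))
f=np.load('pics/top0.npz')['p'];g=np.load('pics/side0.npz')['p']
A=cv2.resize(f[170:260,170:330],None,fx=4,fy=4,interpolation=2);B=cv2.resize(g[150:250,200:310],None,fx=3.6,fy=3.6,interpolation=2)[:, :]
W=max(A.shape[1],B.shape[1]);A=A[:280];B=B[:310]
I=np.zeros((A.shape[0]+B.shape[0],W,3),np.uint8);I[:len(A),:A.shape[1]]=A;I[len(A):,:B.shape[1]]=B
cv2.imwrite('pics/crop.png',I[:,:,::-1])
E
```

```text
top (212, 180, 242, 228) 446 ztop 0.074 med [ 0.5507 -0.0253  0.0742] ((551.7081298828125, -25.213043212890625), (119.77375793457031, 44.38222122192383), 6.225558757781982)
side (212, 200, 272, 245) 417 ztop 0.0725 med [ 0.5485 -0.0246  0.0726] ((549.49951171875, -24.300926208496094), (117.57032775878906, 44.74403381347656), 7.9791083335876465)
top (285, 195, 320, 235) 297 ztop 0.0744 med [ 0.5027 -0.2807  0.0743] ((502.76263427734375, -281.18902587890625), (77.79826354980469, 45.127098083496094), 28.20194435119629)
side (265, 158, 302, 192) 173 ztop 0.0728 med [ 0.5021 -0.2801  0.0726] ((502.9123840332031, -284.70233154296875), (77.47013854980469, 52.0787467956543), 29.178804397583008)
board top 0.018124388092342958 ((580.7763061523438, 274.7826843261719), (175.16424560546875, 178.66876220703125), 10.205793380737305)
board side 0.01727946664283858 ((578.8828125, 280.1200256347656), (180.2119140625, 179.50079345703125), 10.233230590820312)
```

View pics/crop.png

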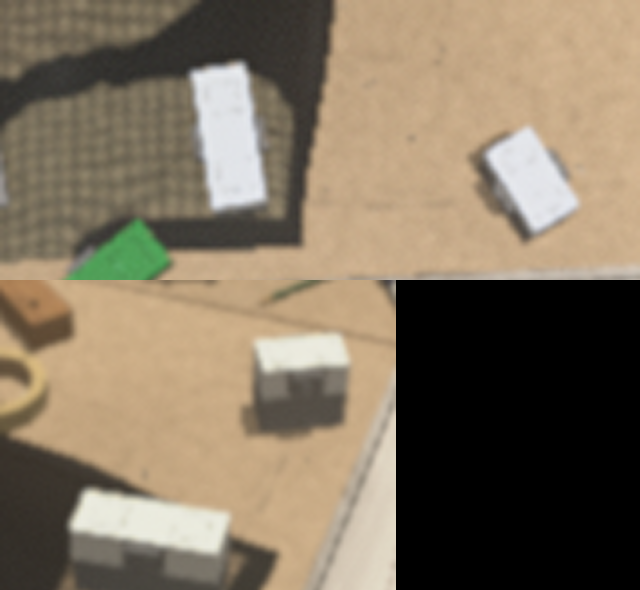

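The crop confirms it: long white cap (crop 228,137) with grey tabs midway on its sides, clearly longer than the short one (530,180). The green case lies close by at (125,250).

```bash
cat >> h.py <<'E'
def go(p,yaw):
    s=robot.state();M=R.from_rotvec(s['tcp_rot'])
    T=R.from_matrix(np.c_[[np.cos(yaw),np.sin(yaw),0],[np.sin(yaw),-np.cos(yaw),0],[0,0,-1]])
    print('shift',(M.inv().apply(np.array(p)-s['tcp_pos'])/.8).round(4),'turn',((M.inv()*T).as_rotvec()/2/np.pi).round(4),'t',s['t'])
E
python3 -c "
from h import *
go([.55,-.025,.2],np.radians(7))"
```

```text
shift [ 0.6129 -0.4678 -0.0047] turn [-0.0002  0.      0.0485] t 0.15
```

```bash
P='0.613 -0.468 -0.005 0 0 0.0485'; python3 -m jog '0.613 -0.468 -0.005 0 0 0.0485;0.613 -0.468 -0.005 0 0 0.0485;0.613 -0.468 -0.005 0 0 0.0485;0.613 -0.468 -0.005 0 0 0.0485;0.613 -0.468 -0.005 0 0 0.0485;0.613 -0.468 -0.005 0 0 0.0485;0.613 -0.468 -0.005 0 0 0.0485;0.613 -0.468 -0.005 0 0 0.0485;0.613 -0.468 -0.005 0 0 0.0485;0.613 -0.468 -0.005 0 0 0.0485;0.613 -0.468 -0.005 0 0 0.0485;0.613 -0.468 -0.005 0 0 0.0485' 1
python3 -c "
from h import *
go([.55,-.025,.2],np.radians(7))"
```

```text
t: 1.35
tcp_pos: [0.542, -0.0396, 0.2004]
tcp_rot: [3.136, 0.191, 0.0]
force: [0.7, -0.8, 0.5]
opening: 0.0868
gripper_force: 0.0
shift [ 0.0121 -0.0169  0.0005] turn [ 0.     -0.     -0.0001] t 1.35
```

```bash
python3 -m jog '0 0 0 0 0 0;0 0 0 0 0 0;0 0 0 0 0 0'
cat > look.py <<'E'
import sys
from h import *
s=robot.state();p,d=robot.grab_frame('wrist');n=sys.argv[1];cv2.imwrite(f'pics/{n}.png',p[:,:,::-1]);np.savez(f'pics/{n}.npz',p=p,d=d,pos=s['tcp_pos'],rot=s['tcp_rot'])
m,C=cam('wrist',s);X=cloud(m,C,d).reshape(-1,3);c=p.reshape(-1,3).astype(int)
k=(c.min(1)>150)&(c.max(1)-c.min(1)<40)&(abs(X[:,2]-.074)<.008)&(np.hypot(X[:,0]-.55,X[:,1]+.025)<.09)
M=(k.reshape(d.shape)*255).astype(np.uint8)
ct=max(cv2.findContours(cv2.morphologyEx(M,2,np.ones((3,3))),0,2)[0],key=cv2.contourArea).reshape(-1,2)
z=np.median(X[k,2]);print('ztop',z,C[:3,3])
print(cv2.minAreaRect(onplane(m,C,ct,z)[:,:2].astype(np.float32)*1000), ct.min(0),ct.max(0))
k2=(c.max(1)-c.min(1)<40)&(X[:,2]>.045)&(X[:,2]<.0715)&(np.hypot(X[:,0]-.55,X[:,1]+.025)<.07)
print('tab-level pts',k2.sum())
go([.55,-.025,.2],np.radians(7))
E
python3 look.py w1
```

```text
t: 1.65
tcp_pos: [0.5411, -0.0425, 0.2]
tcp_rot: [3.135, 0.189, -0.001]
force: [-0.4, -0.4, 0.6]
opening: 0.0869
gripper_force: 0.0
ztop 0.07297526255784892 [ 0.61753857 -0.03299144  0.38706326]
((551.4273681640625, -23.92666244506836), (118.3890609741211, 45.54144287109375), 6.67092752456665) [214 101] [263 223]
tab-level pts 697
shift [ 0.0137 -0.0208  0.0002] turn [ 0.0001  0.0001 -0.0004] t 1.7
```

View pics/w1.png

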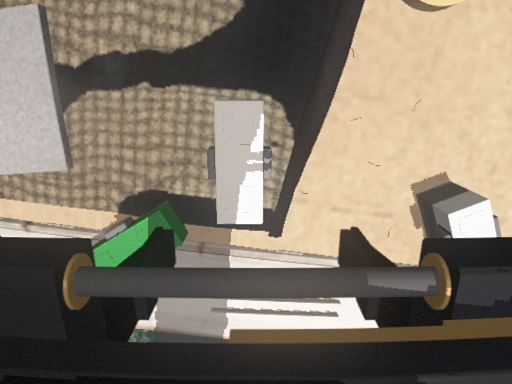

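The wrist view shows the long cap at (240,162), with tabs at (211,163) and (268,163) midway along it. The two views agree: centre (0.551, -0.024), top at 0.073-0.074. The green case's near end, (185,225), is clear of the fingers.

```bash
python3 -m jog '0.0135 -0.0215 0.05 0 0 -0.0006;0.0135 -0.0215 0.1 0 0 -0.0006;0.0135 -0.0215 0.1 0 0 -0.0006;0.0135 -0.0215 0.1 0 0 -0.0006;0.0135 -0.0215 0.1 0 0 -0.0006'
python3 -c "
from h import *
go([.551,-.0243,.05],np.radians(6.8))"
```

```text
t: 2.2
tcp_pos: [0.5513, -0.0239, 0.1227]
tcp_rot: [3.135, 0.195, 0.005]
force: [0.4, -0.4, 0.1]
opening: 0.0871
gripper_force: 0.0
shift [-0.0007  0.0004  0.0909] turn [ 0.0002 -0.0005  0.0009] t 2.2
```

```bash
python3 -m jog '0 0 0.03 0 0 0;0 0 0.06 0 0 0;0 0 0.08 0 0 0;0 0 0.088 0 0 0;0 0 0.088 0 0 0;0 0 0.088 0 0 0;0 0 0.088 0 0 0'
python3 look.py w2 | tail -1
```

```text
t: 2.9
tcp_pos: [0.5511, -0.0231, 0.0513]
tcp_rot: [3.135, 0.197, 0.003]
force: [1.0, 0.2, -0.7]
opening: 0.0866
gripper_force: 0.0
shift [-0.0011  0.0024 -0.1861] turn [ 0.0001 -0.0003  0.0006] t 2.95
```

View pics/w2.png

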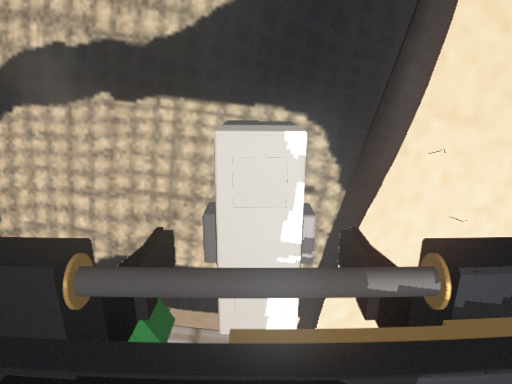

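```bash
python3 - <<'E'
from h import *
f=np.load('pics/w2.npz');s=dict(tcp_pos=f['pos'],tcp_rot=f['rot']);m,C=cam('wrist',s)
X=cloud(m,C,f['d']);M=R.from_rotvec(s['tcp_rot'])
for uv in[(205,205),(210,208),(210,233),(210,260),(305,210),(309,235),(308,260),(217,128),(304,128)]:
    x=X[uv[1],uv[0]];print(uv,x.round(4),'tool',M.inv().apply(x-s['tcp_pos']).round(4))
E
```

```text
(205, 205) [0.5445 0.0151 0.0015] tool [-0.0019 -0.0388  0.0498]
(210, 208) [0.5629 0.0053 0.0586] tool [ 0.0153 -0.0267 -0.0072]
(210, 233) [0.5522 0.003  0.0689] tool [ 0.0045 -0.0258 -0.0176]
(210, 260) [0.536  0.0017 0.0691] tool [-0.0118 -0.0264 -0.0178]
(305, 210) [ 0.5693 -0.0477  0.0612] tool [ 0.015   0.0267 -0.0098]
(309, 235) [ 0.5577 -0.0508  0.0686] tool [ 0.0031  0.0284 -0.0173]
(308, 260) [ 0.5429 -0.0528  0.0691] tool [-0.0118  0.0284 -0.0178]
(217, 128) [0.6083 0.0052 0.0619] tool [ 0.0603 -0.0209 -0.0104]
(304, 128) [ 0.6097 -0.0484  0.0033] tool [0.0548 0.0325 0.0482]
```

Tabs span tool x from about -0.014 to +0.015 and are centred within 1 mm in y, so I'll close the gripper.

```bash
python3 -m jog '0 0.001 0 0 0 0;0 0.001 0 0 0 0;0 0.001 0 0 0 0;0 0.001 0 0 0 0;0 0.001 0 0 0 0;0 0.001 0 0 0 0;0 0.001 0 0 0 0;0 0.001 0 0 0 0;0 0.001 0 0 0 0;0 0.001 0 0 0 0;0 0.001 0 0 0 0;0 0.001 0 0 0 0' 0; python3 -m jog '0 0 0 0 0 0;0 0 0 0 0 0;0 0 0 0 0 0'
```

```text
t: 4.15
tcp_pos: [0.5502, -0.0238, 0.0499]
tcp_rot: [3.135, 0.198, 0.0]
force: [0.1, -0.1, 0.2]
opening: 0.0025
gripper_force: 0.0
t: 4.45
tcp_pos: [0.5502, -0.0238, 0.0499]
tcp_rot: [3.135, 0.197, 0.0]
force: [0.3, 0.3, -0.1]
opening: 0.0
gripper_force: 0.0
```

The opening reads 0, so the fingers aren't holding anything. I'll look before moving.

```bash
python3 look.py w3; python3 - <<'E'
from h import *
p,d=robot.grab_frame('side');np.savez('pics/s3.npz',p=p,d=d)
a=cv2.imread('pics/w3.png');b=cv2.resize(p[130:290,180:330,::-1],(360,384),interpolation=2)
cv2.imwrite('pics/c3.png',cv2.resize(np.hstack([a[:,:],b]),(800,352)))
s=robot.state();print(s['opening'],s['gripper_force'],s['q'])
E
```

```text
ztop 0.07293330818960919 [ 0.6264744  -0.01393796  0.23700953]
((582.5126342773438, -20.347976684570312), (57.513607025146484, 45.6114616394043), 6.723755359649658) [212 129] [306 238]
tab-level pts 1450
shift [-0.0004  0.0015 -0.1876] turn [0.     0.     0.0006] t 4.5
0.00020502941295803156 0.0 [ 0.37864245  0.34484346 -0.48948991  1.80379897  0.18564714  1.0383564
 -1.62605975]
```

View pics/c3.png

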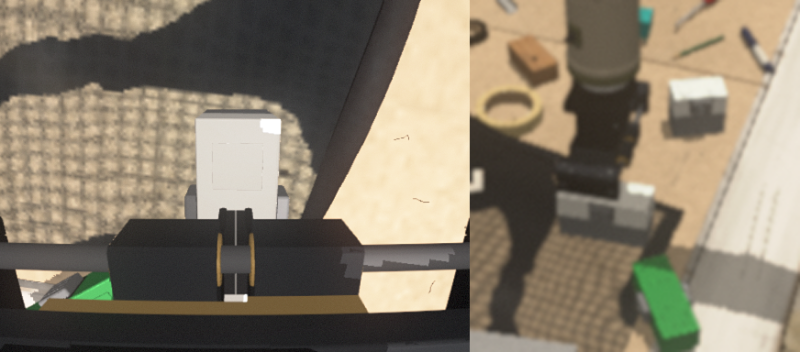

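```bash
python3 - <<'E'
from h import *
f=np.load('pics/w3.npz');s=dict(tcp_pos=f['pos'],tcp_rot=f['rot']);m,C=cam('wrist',s)
print(np.array(m['T_tool_cam']).round(3))
X=cloud(m,C,f['d']);M=R.from_rotvec(s['tcp_rot'])
for u in(245,250,262,270):
  for v in(226,229,232,236,245,260,320,326):
    x=X[v,u];print((u,v),f['d'][v,u].round(3),f['p'][v,u],x.round(4),'tool',M.inv().apply(x-s['tcp_pos']).round(4))
for n in('s3',):
    g=np.load('pics/s3.npz');m,C=cam('side');X=cloud(m,C,g['d'])
    k=(X[...,2]>.06)&(np.hypot(X[...,0]-.55,X[...,1]+.025)<.03);print('side pts near',k.sum(),np.percentile(X[k][:,2],[2,10,30,50]))
E
```

```text
[[-0.     0.96   0.28   0.077]
 [ 1.     0.     0.001 -0.   ]
 [ 0.001  0.28  -0.96  -0.187]
 [ 0.     0.     0.     1.   ]]
(245, 226) 0.175 [218 210 200] [ 0.5605 -0.0161  0.0739] tool [ 0.0112 -0.0064 -0.024 ]
(245, 229) 0.17 [57 55 53] [ 0.561  -0.0162  0.0792] tool [ 0.0117 -0.0062 -0.0293]
(245, 232) 0.167 [53 51 49] [ 0.5606 -0.0163  0.0822] tool [ 0.0113 -0.0061 -0.0322]
(245, 236) 0.161 [52 50 48] [ 0.561  -0.0165  0.0878] tool [ 0.0116 -0.0059 -0.0379]
(245, 245) 0.153 [49 49 46] [ 0.5607 -0.0168  0.0973] tool [ 0.0113 -0.0056 -0.0473]
(245, 260) 0.143 [46 44 42] [ 0.5589 -0.0174  0.1081] tool [ 0.0094 -0.0052 -0.0582]
(245, 320) 0.132 [61 58 56] [ 0.5409 -0.02    0.1242] tool [-0.0088 -0.0049 -0.0743]
(245, 326) 0.194 [211 204 196] [ 0.4976 -0.0233  0.0727] tool [-0.0522 -0.0071 -0.0227]
(250, 226) 0.177 [222 215 206] [ 0.56   -0.0187  0.0718] tool [ 0.0103 -0.0038 -0.0219]
(250, 229) 0.175 [139 134 129] [ 0.5592 -0.0188  0.074 ] tool [ 0.0095 -0.0038 -0.0241]
(250, 232) 0.172 [60 56 54] [ 0.559  -0.0189  0.0775] tool [ 0.0093 -0.0037 -0.0275]
(250, 236) 0.167 [64 61 59] [
[... 1136 characters left out ...]
 0.074 ] tool [ 0.0112  0.0066 -0.0241]
(270, 229) 0.171 [58 56 55] [ 0.5621 -0.0288  0.0779] tool [ 0.0111  0.0065 -0.028 ]
(270, 232) 0.166 [57 54 52] [ 0.5625 -0.0286  0.0828] tool [ 0.0116  0.0063 -0.0329]
(270, 236) 0.163 [52 50 48] [ 0.5618 -0.0286  0.0861] tool [ 0.0108  0.0062 -0.0362]
(270, 245) 0.151 [52 51 48] [ 0.5626 -0.028   0.0983] tool [ 0.0118  0.0057 -0.0484]
(270, 260) 0.14 [40 37 36] [ 0.5616 -0.0277  0.1109] tool [ 0.0108  0.0053 -0.061 ]
(270, 320) 0.124 [30 27 27] [ 0.5474 -0.0289  0.1312] tool [-0.0035  0.0047 -0.0813]
(270, 326) 0.079 [123 102  72] [ 0.5747 -0.0236  0.1701] tool [ 0.0243  0.0029 -0.1201]
side pts near 312 [0.06788544 0.0714032  0.16949985 0.46910379]
```

```bash
python3 - <<'E'
from h import *
print(robot.tips_ahead,[a for a in dir(robot) if a[0]!='_'])
for n in('w1','w2','w3'):
    f=np.load(f'pics/{n}.npz');s=dict(tcp_pos=f['pos'],tcp_rot=f['rot']);m,C=cam('wrist',s)
    X=cloud(m,C,f['d']);T=R.from_rotvec(s['tcp_rot']).inv().apply(X.reshape(-1,3)-s['tcp_pos'])
    k=(abs(T[:,0])<.016)&(f['p'].reshape(-1,3).max(1)<90)&(abs(T[:,1])<.07)&(X.reshape(-1,3)[:,2]>.01)&(T[:,2]>-.05)
    print(n,k.sum())
    for sg in(-1,1):
        q=T[k&(T[:,1]*sg>0)]
        if len(q):print(sg,'max z',np.percentile(q[:,2],[50,90,98,100]).round(4),'y',np.percentile(q[:,1],[2,50,98]).round(4))
E
```

```text
0.011 ['Unreachable', 'camera_model', 'grab_frame', 'hand_in', 'state', 'tips_ahead']
w1 2006
-1 max z [-0.0381 -0.0283 -0.0256 -0.0246] y [-0.0522 -0.0444 -0.0435]
1 max z [-0.0314  0.1751  0.1768  0.1804] y [0.0331 0.0433 0.0518]
w2 2453
-1 max z [-0.0383 -0.0286 -0.026  -0.0185] y [-0.0523 -0.0444 -0.0434]
1 max z [0.0199 0.0243 0.026  0.0283] y [0.0427 0.0532 0.0692]
w3 1752
-1 max z [-0.0385 -0.0278 -0.025  -0.0206] y [-0.0093 -0.005  -0.0011]
1 max z [0.0206 0.0237 0.0253 0.0269] y [0.0008 0.0578 0.0692]
```

The fingers show in free air (w1) ending at tool z ≈ -0.024, not at the stated +0.011. Closing at TCP z 0.05 therefore passed just above the cap (no force, nothing moved). The fingers sit about 35 mm higher than stated, so I'll rise, open, and descend to TCP z ≈ 0.015 while watching the force.

```bash
python3 -m jog '0 0 -0.02 0 0 0;0 0 -0.04 0 0 0;0 0 -0.04 0 0 0'
python3 -m jog '0 0 0 0 0 0;0 0 0 0 0 0;0 0 0 0 0 0;0 0 0 0 0 0;0 0 0 0 0 0;0 0 0 0 0 0;0 0 0 0 0 0;0 0 0 0 0 0;0 0 0 0 0 0;0 0 0 0 0 0;0 0 0 0 0 0;0 0 0 0 0 0' 1
python3 look.py w4
python3 -c "
from h import *
go([.551,-.0243,.015],np.radians(6.8))"
```

```text
t: 4.85
tcp_pos: [0.5516, -0.0237, 0.0839]
tcp_rot: [3.135, 0.197, 0.005]
force: [-0.2, 0.0, 0.7]
opening: 0.0004
gripper_force: 0.0
t: 6.05
tcp_pos: [0.5502, -0.0237, 0.0819]
tcp_rot: [3.135, 0.198, 0.0]
force: [0.4, 1.4, -0.5]
opening: 0.0849
gripper_force: 0.0
ztop 0.072926459215999 [ 0.62646634 -0.01388325  0.26901521]
((565.7556762695312, -25.707027435302734), (92.7529296875, 52.65245056152344), 6.584905624389648) [220 123] [306 267]
tab-level pts 1617
shift [-0.0005  0.0015 -0.1476] turn [ 0.     -0.      0.0006] t 6.1
shift [0.0009 0.0008 0.0837] turn [ 0.     -0.      0.0011] t 6.1
```

```bash
python3 -m jog '0.0008 0.0006 0.02 0 0 0;0.0008 0.0006 0.04 0 0 0;0.0008 0.0006 0.06 0 0 0;0.0008 0.0006 0.06 0 0 0;0.0008 0.0006 0.06 0 0 0'
python3 -m jog '0 0 0.01 0 0 0;0 0 0.02 0 0 0;0 0 0.0235 0 0 0;0 0 0.0235 0 0 0;0 0 0.0235 0 0 0'
python3 look.py w5;python3 - <<'E'
from h import *
p,d=robot.grab_frame('side')
a=cv2.imread('pics/w5.png');b=cv2.resize(p[150:260,190:310,::-1],(419,384),interpolation=2)
cv2.imwrite('pics/c5.png',cv2.resize(np.hstack([a,b]),(800,330)))
E
```

```text
t: 6.6
tcp_pos: [0.5509, -0.0241, 0.0342]
tcp_rot: [-3.135, -0.198, 0.0]
force: [-0.7, -0.2, 0.1]
opening: 0.0872
gripper_force: 0.0
t: 7.1
tcp_pos: [0.551, -0.0242, 0.0152]
tcp_rot: [3.135, 0.197, 0.0]
force: [0.6, -0.1, -0.7]
opening: 0.0869
gripper_force: 0.0
ztop 0.0729546323245179 [ 0.62724865 -0.01432353  0.20229982]
((584.5015258789062, -23.169174194335938), (55.22777557373047, 52.1584587097168), 7.214735507965088) [200 138] [326 267]
tab-level pts 4059
shift [-0.0014  0.0009 -0.2308] turn [ 0.     -0.0001  0.0006] t 7.15
```

View pics/c5.png

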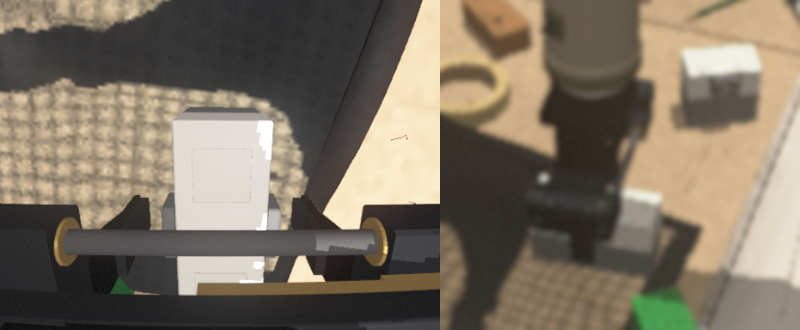

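The fingers now sit beside the tabs, at wrist crop (140,210) and (300,210), with the finger reaching below the cap rim in the side view. I'll close.

```bash
python3 -m jog '0 0 0 0 0 0;0 0 0 0 0 0;0 0 0 0 0 0;0 0 0 0 0 0;0 0 0 0 0 0;0 0 0 0 0 0;0 0 0 0 0 0;0 0 0 0 0 0;0 0 0 0 0 0;0 0 0 0 0 0' 0
```

```text
t: 8.2
tcp_pos: [0.551, -0.0242, 0.0153]
tcp_rot: [3.135, 0.197, 0.0]
force: [-1.7, -0.8, 5.1]
opening: 0.0492
gripper_force: 30.0
```

Opening is 49 mm at 30 N, so both tabs are pressed home. I'll lift slowly.

```bash
python3 -m jog '0 0 -0.004 0 0 0;0 0 -0.008 0 0 0;0 0 -0.012 0 0 0;0 0 -0.016 0 0 0;0 0 -0.02 0 0 0;0 0 -0.025 0 0 0;0 0 -0.03 0 0 0;0 0 -0.035 0 0 0;0 0 -0.04 0 0 0;0 0 -0.04 0 0 0;0 0 -0.04 0 0 0'
python3 - <<'E'
from h import *
p,d=robot.grab_frame('side');cv2.imwrite('pics/c6.png',cv2.resize(p[130:270,180:330,::-1],(600,560),interpolation=2))
E
```

```text
t: 9.3
tcp_pos: [0.5509, -0.0242, 0.0472]
tcp_rot: [3.135, 0.197, 0.0]
force: [0.3, 0.7, -2.1]
opening: 0.0492
gripper_force: 30.0
```

View pics/c6.png

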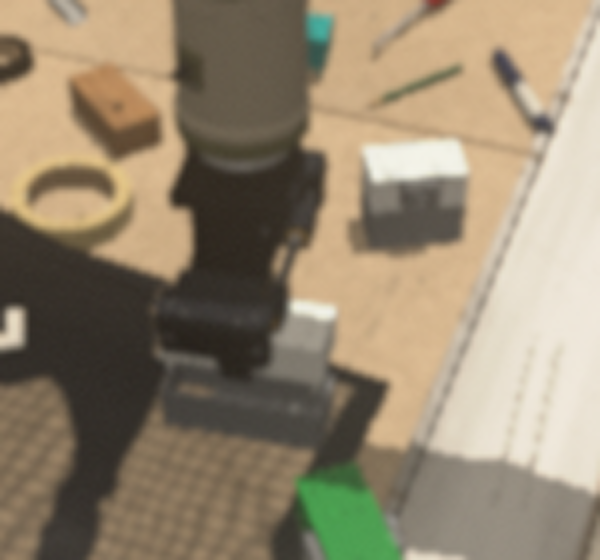

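The cap is rising alone and the open case, at (245,400) in the crop, stays standing. I'll go higher, then across to the board.

```bash
python3 -m jog '0 0 -0.02 0 0 0;0 0 -0.04 0 0 0;0 0 -0.06 0 0 0;0 0 -0.08 0 0 0;0 0 -0.08 0 0 0;0 0 -0.08 0 0 0'
python3 -c "
from h import *
go([.58,.2775,.11],np.radians(10.2))
go([.568,.13,.11],np.radians(8.5))"
```

```text
t: 9.95
tcp_pos: [0.5507, -0.0242, 0.1106]
tcp_rot: [3.135, 0.198, -0.0]
force: [-0.6, 0.2, -2.0]
opening: 0.0495
gripper_force: 30.0
shift [ 0.0836 -0.3696  0.0007] turn [ 0.      0.     -0.0083] t 9.95
shift [ 0.0456 -0.1885  0.0007] turn [ 0.      0.     -0.0036] t 9.95
```

```bash
python3 -m jog '0.0084 -0.037 0 0 0 -0.0008;0.0167 -0.074 0 0 0 -0.0016;0.025 -0.111 0 0 0 -0.0025;0.0334 -0.148 0 0 0 -0.0033;0.0418 -0.185 0 0 0 -0.0041;0.05 -0.222 0 0 0 -0.005;0.0585 -0.259 0 0 0 -0.0058;0.067 -0.296 0 0 0 -0.0066;0.0752 -0.333 0 0 0 -0.0075;0.0836 -0.3696 0 0 0 -0.0083;0.0836 -0.3696 0 0 0 -0.0083;0.0836 -0.3696 0 0 0 -0.0083'
python3 - <<'E'
from h import *
s=robot.state();p,d=robot.grab_frame('wrist');m,C=cam('wrist',s);X=cloud(m,C,d);cv2.imwrite('pics/w7.png',p[:,:,::-1])
c=p.astype(int);k=(abs(X[...,2]-.018)<.006)&(c.max(2)-c.min(2)<25)
M=cv2.morphologyEx((k*255).astype(np.uint8),2,np.ones((3,3)));ct=np.vstack([c for c in cv2.findContours(M,0,2)[0] if len(c)>40]).reshape(-1,2)
w=onplane(m,C,ct,.018);print(np.median(X[k][:,2]),cv2.minAreaRect(w[:,:2].astype(np.float32)*1000))
# far edge via board axes
for a in(10.2,):
    e=np.radians(a);ax=w[:,:2]@[np.cos(e),np.sin(e)];ay=w[:,:2]@[-np.sin(e),np.cos(e)];print(ax.min(),ax.max(),ay.min(),ay.max())
c0=np.array([.58,.2775]);print('expected',c0@[np.cos(e),np.sin(e)],c0@[-np.sin(e),np.cos(e)])
p,d=robot.grab_frame('top');m,C=cam('top');X=cloud(m,C,d)
k=(X[...,2]>.02)&(X[...,2]<.06)&(np.hypot(X[...,0]-.55,X[...,1]+.025)<.075);q=X[k]
print('case',k.sum(),cv2.minAreaRect(q[:,:2].astype(np.float32)*1000))
go(c0.tolist()+[.0073],e)
E
```

```text
t: 11.15
tcp_pos: [0.5793, 0.2778, 0.1095]
tcp_rot: [3.128, 0.281, -0.003]
force: [-0.3, -0.7, -0.9]
opening: 0.049
gripper_force: 30.0
0.016828371613964388 ((598.3853149414062, 324.4803771972656), (213.32000732421875, 289.4438171386719), 1.6192948818206787)
0.5446311694975104 0.7709405420020091 0.08191300230394548 0.37127593914930124
expected 0.6199744680608446 0.17040513182610634
case 285 ((552.666259765625, -50.76593780517578), (124.0499267578125, 96.76133728027344), 6.579546928405762)
shift [ 0.0003 -0.002   0.1285] turn [ 0.0002  0.0002 -0.0002] t 11.25
```

View pics/w7.png

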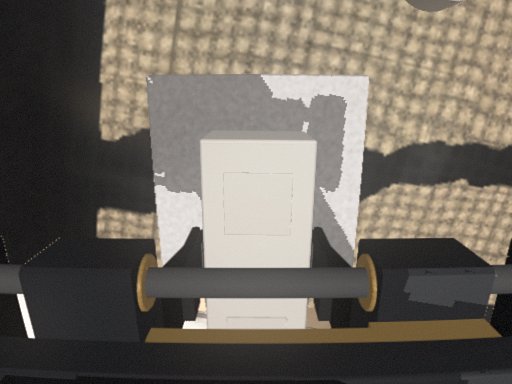

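The cap is held level over the board, with the board's far corners visible at (150,77) and (368,76). I'll use these corners to check the board centre.

```bash
python3 - <<'E'
from h import *
s=robot.state();m,C=cam('wrist',s)
w=onplane(m,C,[(149,77),(368,76)],.018);v=w[1]-w[0];print(w.round(4),np.linalg.norm(v))
u=v[:2]/np.linalg.norm(v);n=np.array([u[1],-u[0]]);n=n if n[0]<0 else -n
c=w.mean(0)[:2]+.09*n;print('centre',c,np.degrees(np.arctan2(-n[1],-n[0])))
c=(c+2*np.array([.58,.2775]))/3
go(c.tolist()+[.0073],np.radians(10.2))
E
```

```text
[[0.6551 0.3769 0.018 ]
 [0.6865 0.205  0.018 ]] 0.17474648373180504
centre [0.5822649  0.27476388] 10.369677880999035
shift [ 0.001  -0.0007  0.1285] turn [ 0.0002  0.0002 -0.0002] t 11.25
```

```bash
python3 -m jog '0.001 -0.0007 0.03 0 0 0;0.001 -0.0007 0.06 0 0 0;0.001 -0.0007 0.085 0 0 0;0.001 -0.0007 0.105 0 0 0;0.001 -0.0007 0.115 0 0 0;0.001 -0.0007 0.12 0 0 0;0.001 -0.0007 0.122 0 0 0;0.001 -0.0007 0.122 0 0 0;0.001 -0.0007 0.122 0 0 0'
python3 -m jog '0 0 0.0015 0 0 0;0 0 0.003 0 0 0;0 0 0.0045 0 0 0;0 0 0.0045 0 0 0;0 0 0.0045 0 0 0'
```

```text
t: 12.15
tcp_pos: [0.5813, 0.2786, 0.0143]
tcp_rot: [-3.129, -0.279, -0.002]
force: [0.3, 0.8, -1.9]
opening: 0.0493
gripper_force: 30.0
t: 12.65
tcp_pos: [0.5808, 0.2783, 0.0099]
tcp_rot: [3.129, 0.279, -0.0]
force: [0.1, -0.4, -0.8]
opening: 0.0493
gripper_force: 30.0
```

```bash
python3 -m jog '0 0 0.001 0 0 0;0 0 0.002 0 0 0;0 0 0.002 0 0 0;0 0 0.002 0 0 0'
python3 -m jog '0 0 0.0005 0 0 0;0 0 0.001 0 0 0;0 0 0.001 0 0 0;0 0 0.001 0 0 0'
```

```text
t: 13.05
tcp_pos: [0.5808, 0.2783, 0.0083]
tcp_rot: [3.129, 0.279, -0.0]
force: [0.4, 0.5, -1.2]
opening: 0.0488
gripper_force: 30.0
t: 13.45
tcp_pos: [0.5808, 0.2783, 0.0075]
tcp_rot: [3.129, 0.279, 0.0]
force: [0.8, -0.4, -0.9]
opening: 0.0495
gripper_force: 30.0
```

```bash
python3 -m jog '0 0 0.0005 0 0 0;0 0 0.001 0 0 0;0 0 0.001 0 0 0;0 0 0.001 0 0 0'
python3 -m jog '0 0 0.0005 0 0 0;0 0 0.001 0 0 0;0 0 0.001 0 0 0;0 0 0.001 0 0 0'
```

```text
t: 13.85
tcp_pos: [0.5809, 0.2783, 0.0074]
tcp_rot: [3.129, 0.279, 0.001]
force: [-1.8, -1.6, 5.9]
opening: 0.0488
gripper_force: 30.0
t: 14.25
tcp_pos: [0.581, 0.2783, 0.0073]
tcp_rot: [3.129, 0.279, 0.001]
force: [-5.7, -3.1, 12.0]
opening: 0.0494
gripper_force: 30.0
```

Contact: the cap is standing on the board. I'll back off the pressure, then release and retreat straight up.

```bash
python3 -m jog '0 0 -0.001 0 0 0;0 0 -0.0016 0 0 0;0 0 -0.0016 0 0 0'
python3 -m jog '0 0 0 0 0 0;0 0 0 0 0 0;0 0 0 0 0 0;0 0 0 0 0 0;0 0 0 0 0 0;0 0 0 0 0 0;0 0 0 0 0 0;0 0 0 0 0 0' 1
python3 -m jog '0 0 -0.01 0 0 0;0 0 -0.03 0 0 0;0 0 -0.06 0 0 0;0 0 -0.1 0 0 0;0 0 -0.14 0 0 0;0 0 -0.18 0 0 0;0 0 -0.22 0 0 0;0 0 -0.22 0 0 0;0 0 -0.22 0 0 0'
python3 - <<'E'
from h import *
s=robot.state();I=[]
for n in('wrist','side'):
    p,d=robot.grab_frame(n);I.append(p)
    m,C=cam(n,s);X=cloud(m,C,d);c=p.astype(int)
    k=(c.min(2)>150)&(abs(X[...,2]-.066)<.01)&(np.hypot(X[...,0]-.58,X[...,1]-.2775)<.09);q=X[k]
    if len(q)>20:print(n,np.median(q[:,2]),cv2.minAreaRect(q[:,:2].astype(np.float32)*1000))
cv2.imwrite('pics/end.png',cv2.resize(np.hstack(I)[:,:,::-1],(800,300),interpolation=3))
E
```

```text
t: 14.55
tcp_pos: [0.581, 0.2784, 0.0074]
tcp_rot: [-3.129, -0.279, -0.001]
force: [-1.1, -0.1, 4.5]
opening: 0.049
gripper_force: 30.0
t: 15.35
tcp_pos: [0.5808, 0.2783, 0.0072]
tcp_rot: [3.129, 0.279, 0.0]
force: [0.1, -1.0, 0.1]
opening: 0.0866
gripper_force: 0.0
t: 16.25
tcp_pos: [0.5812, 0.2787, 0.1852]
tcp_rot: [-3.128, -0.279, -0.004]
force: [-0.6, -0.3, -0.3]
opening: 0.0868
gripper_force: 0.0
wrist 0.06498103264423544 ((581.2933959960938, 278.6569519042969), (120.69559478759766, 45.951358795166016), 9.16122055053711)
side 0.06454313711658904 ((581.7960815429688, 274.36383056640625), (110.49681091308594, 41.24598693847656), 13.055399894714355)
```

View pics/end.png

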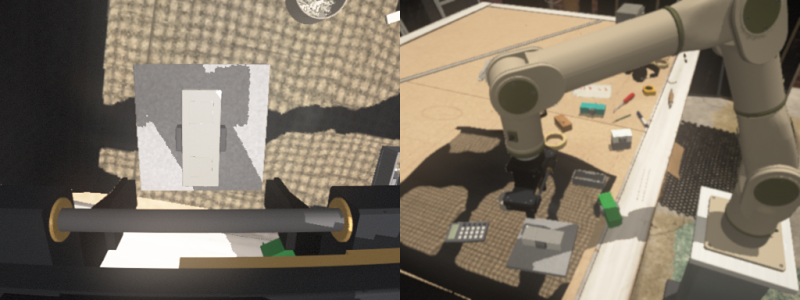

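The cap stands upright, centred on the board at (202,138). The open case (590,178) and the short case (622,138) are where they were, and the gripper is clear.

```bash
python3 -c "
from cell import robot
print(robot.hand_in())"
```

```text
the job is handed in; nothing more can be done
None
```

I freed the long case's cover and lifted it straight off. It now stands right way up within a few millimetres of the board's centre, the case is still standing in place, and I never touched the short case; the job is handed in at about 16 s of the 43 s allowed, but no verdict was returned.

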